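Crank the cam press onto its dwell to hold the ice mould shut

TASK

Two identical cam presses stand on the bar cart; one of them holds the blue ice-sphere mould. Turn that press's crank counter-clockwise, seen from above, until the follower rests fully out on the cam's flat dwell with the crank knob over the red arc on the marble, so the mould stays clamped upright in its place, then let go. Leave the empty press's crank, the siphon, the coupe and the lemon squeezer as they are.

Things in the scene. Friction and masses are not known exactly. Their poses are not given: they have to be found in the camera images.
- crank (a joint): Crank and cam of the press that holds the mould, on an upright shaft; rad, counter-clockwise from above; starts at -0.1 to 0.9, stops at -0.2 and 4.6. Follower is in up to 1.0, rises until 1.9, is out on the dwell 1.9 to 2.9 (middle 2.4: arm points away from the mould, knob over the red arc), then falls back. Released on the rise it springs back; on the dwell it stays. Takes under 10 N at the knob.
- follower (a joint): Sliding follower of that press: steel rod with a brass roller on the cam and a black pad towards the mould. Value in m: 0 with the cam's low side, 0.010 fully out on the dwell, where the pad presses the mould lightly against the brass jaw.
- knob_grip (a point): On the axis of the loaded press's crank knob, half-way up. Dark wooden upright round knob, 24 mm diameter, 82 to 122 mm above the teak board (this point at 104 mm), free to spin on its pin, 60 mm from the shaft on a flat brass arm whose top is at 80 mm. Apart from the shaft cap (83 mm) all else on the press is lower than 80 mm.
- cam_axis (a point): On the shaft axis of the loaded press, at the height of the knob's grip point; x axis points from the shaft to the mould, z up. White marble base 238 by 104 by 10 mm; the mould stands 100 mm from the shaft along x; a red arc on the base, 64 mm from the shaft on the other side, 0.8 rad long, marks the dwell. Steel cam under the arm, nose opposite to the arm.
- mould_center (a point): Blue silicone ice-sphere mould, round, 60 mm diameter with a seam ring and a filling spout, 62 mm high, 0.18 kg, loose on the marble between pad and jaw; the point is at the sphere's centre, 28 mm above its flat foot; z is up.
- spare_knob_grip (a point): Same point on the knob of the identical, empty press (not to be turned).
- siphon: Bystander: glass soda siphon with steel head and black trigger lever, 100 mm diameter, 290 mm high, origin under its centre; loose.
- coupe: Bystander: green glass coupe, 94 mm diameter, 122 mm high, origin under its foot; loose.
- squeezer: Bystander: steel lemon squeezer lying down, bowl 70 mm diameter and 44 mm high, two handles reaching 180 mm along its -x; origin under the bowl; loose.
Mind the look-alikes: they are no part of the job. There is more than one size of the part that bears mould_center; the job needs the largest.

How it is judged (in metres and radians):
At the end, for the whole second after the job is handed in: The loaded press's crank is at rest between 1.95 and 2.85 rad (within 0.45 rad, about 25 degrees, of the dwell's middle), its follower at least 9 mm out, and the mould stands upright (within 0.2 rad) between pad and jaw, less than 20 mm from where it stood (value of joint crank between 1.95 and 2.85 rad and value of joint follower above 0.009 m and velocity of joint crank between -0.1 and 0.1 rad/s and angle between mould_center's own z axis and vertical below 0.2 rad and distance of mould_center from where it was at the start of the episode below 0.02 m); the robot touches nothing.
It fails at once if the empty press's crank is turned (knob moved more than 20 mm) (distance of spare_knob_grip from where it was at the start of the episode above 0.02 m).
It fails at once if siphon, coupe or squeezer is pushed more than 20 mm or tipped (distance of any of siphon, coupe, squeezer from where it was at the start of the episode above 0.02 m or angle between any of siphon, coupe's own z axis and vertical above 0.3 rad).
It also fails if it takes over 38 s, if anything falls off the work surface, if the arm or the gripper's body presses on something with over 40 N, if the wrist force passes 120 N, or if a joint passes its speed limit or range.

ROBOT

A 7-joint arm with a two-finger parallel gripper is mounted at the origin on the work surface. World frame = base frame: x ahead of the robot, y to its left, z up, the work surface at z = 0. Lengths are in mm, angles in rad, forces in N, time in s.
With the tool pointing down it reaches from about 350 to 900 mm from the base axis. Payload 8.1 kg.
Tool frame: the origin (TCP) lies midway between the tips of the shut fingers; the grasp point (between the pads) lies 19 mm behind it; y points along the fingers, x is the direction in which the jaws open and shut, and the axes are right-handed (so a half turn about y gives the same grasp; the last joint's range is limited). The gripper opens to 85 mm and grips with 20 to 120 N. Pads are 22 mm wide; open, the fingers measure 114 mm over their backs; the gripper's body (76 mm by 85 mm) begins 54 mm behind the grasp point. The pads swing forward as they close: fully open they stand 13 mm farther back than shut.
Start: joints at [1.177, 0.434, 0.025, 1.573, -0.012, 1.134, -0.075], TCP at [179.175, -598.78, 231.323] pointing down, gripper open.
Joint ranges: [-2.62, 2.62], [-0.44, 2.09], [-1.27, 1.32], [0.08, 2.57], [-1.32, 4.46], [0.12, 2], [-2.74, 2.74]. Speed limits (rad/s): [2.22, 2.22, 3.01, 3.01, 3.14, 3.14, 3.14].

INTERFACE

Orientations are given as a rotation vector (axis times angle).
In Python, from rig import manip gives the robot as it stands. Calls block until the motion is done:
- manip.movep(position, orientation): joint-space move of the TCP to a pose.
- manip.move_linear(position, feed=150, rotation=None): straight line of the TCP; rotation=None keeps the orientation; feed is the mean speed in mm/s.
- manip.goto_joints(angles): joint-space move.
- manip.grip(opening): finger opening in mm; the grip force is fixed at half the most; returns when the fingers have stopped.
- manip.sleep(seconds).
- manip.inverse_kinematics(position, orientation): joint angles nearest the present ones, or None.
- manip.capture(name): name is "side" or "top" or "wrist"; returns a dict with "color" (400x640x3 uint8, red, green, blue), "fx", "fy", "cx", "cy" (pixels), "R" (3x3) and "t" (3): a world point X has camera coordinates R X + t. Camera axes: x right, y down, z forward; pixel columns grow to the right and rows downward; lengths in mm; the calibration is good to about 2 mm. A picture is of the moment at which its call begins. There is no depth.
A pose or a line that the arm cannot do raises manip.PlanningError and nothing moves.
- manip.sign_off(): hands the job in, once; it reports no verdict.
Readings, each from a call of its own:
- manip.current_clock(): time.
- manip.current_joints(): joint angles.
- manip.current_qvel(): joint speeds.
- manip.current_joint_torque(): joint torques, N m.
- manip.current_eef_pos(): TCP position.
- manip.current_tcp_rot(): TCP orientation.
- manip.current_force(): force on the tool from outside, world axes, zero at the start.
- manip.current_moment(): the same for the moment, N m.
- manip.current_grip_width(): finger opening in mm.
Only numpy, scipy, OpenCV 4.12 (cv2) and the standard library are available. Lean on these libraries where they do the work, as an engineer would, in place of code of your own. Each camera call takes 0.05 s, during which the arm holds its last target.

## Working session

There is one attempt and no reset: what is moved stays moved. The work goes in short steps, each a Python script; the robot and the scene stay as the last script left them, time stands still between calls to the robot, and variables do not carry over. Pictures are saved under pics/ and viewed, and the job is handed in when it is done.

```bash
ls; mkdir -p pics; python3 - <<'E'
from rig import manip
import cv2
for n in ["side","top","wrist"]:
    c=manip.capture(n); cv2.imwrite(f"pics/{n}0.png",c["color"][:,:,::-1])
    print(n,c["fx"],c["fy"],c["cx"],c["cy"],c["R"],c["t"])
print(manip.current_clock(),manip.current_tcp_rot(),manip.current_grip_width())
E
```

```text
pics
side 400.1297881827848 400.1297881827848 319.4420162284944 192.26406608436918 [[ 0.90764895 -0.418956    0.02548052]
 [-0.22965645 -0.54652024 -0.80534064]
 [ 0.35132792  0.72511482 -0.59226446]] [-593.18059383  208.65984858  888.90181795]
top 366.00162908027795 366.00162908027795 323.7559177112211 203.46284100616742 [[-0.01071061 -0.9999146  -0.00748842]
 [-0.99483241  0.01141173 -0.1008873 ]
 [ 0.10096414  0.00636916 -0.99486968]] [4.38708806e-01 6.35326887e+02 1.24744171e+03]
wrist 353.81082749321183 353.81082749321183 327.56594755115236 202.11290352547059 [[ 0.28655919 -0.95806071 -0.00187163]
 [-0.92428524 -0.27696994  0.26264892]
 [-0.252152   -0.07353454 -0.96488965]] [-625.17441125  -32.95344915  378.86967135]
0.15 [-1.33215789  0.9931987  -0.99148564] 85.50741473326002
```

View pics/side0.png

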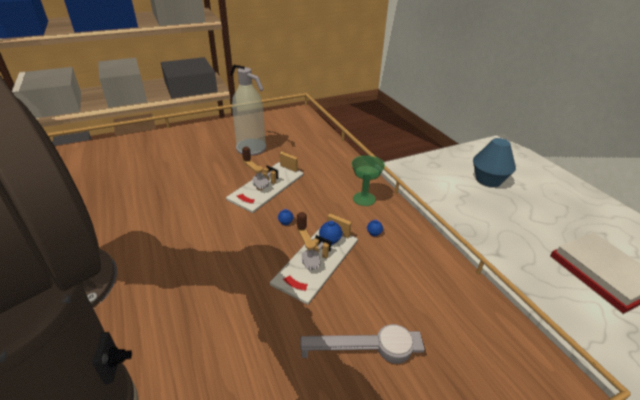

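View pics/top0.png

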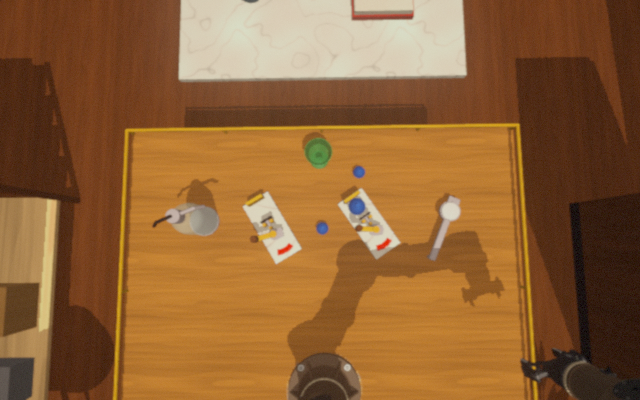

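View pics/wrist0.png

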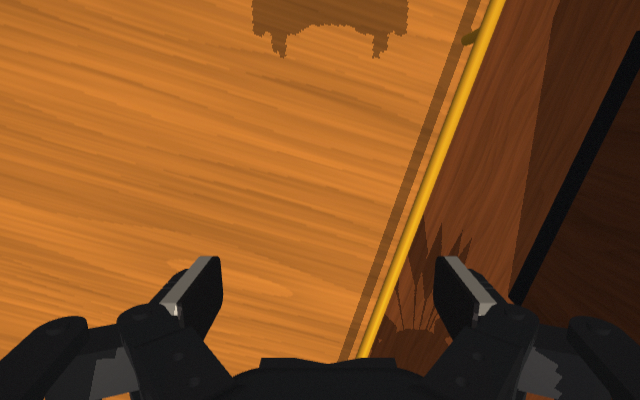

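Side view: the mould press has its mould at (331,233), knob at (302,221) and red arc at (296,283). The empty press has its knob at (247,154). The small blue balls are at (286,217) and (375,228). In the top view the mould is at (357,206), the loaded knob near (359,228), the loaded arc at (384,244), the spare knob at (254,240) and the small balls at (322,228) and (359,172). I'll check this with a crop.

```bash
python3 - <<'E'
import cv2,numpy as np
a=cv2.imread("pics/top0.png")[170:270,310:430]; b=cv2.imread("pics/side0.png")[200:310,260:380]
cv2.imwrite("pics/crop0.png",np.hstack([cv2.resize(a,(400,333),interpolation=2),cv2.resize(b,(363,333),interpolation=2)]))
E
```

```text
(no output)
```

View pics/crop0.png

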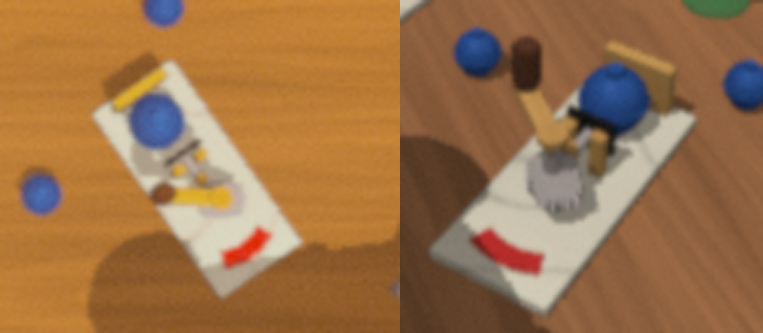

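```bash
cat > h.py <<'E'
import numpy as np
from scipy.spatial.transform import Rotation as Ro
def ray(c,u,v):
    R=np.array(c["R"]);t=np.array(c["t"])
    return -R.T@t, R.T@np.array([(u-c["cx"])/c["fx"],(v-c["cy"])/c["fy"],1.])
def plane(c,u,v,z):
    o,d=ray(c,u,v); return o+d*(z-o[2])/d[2]
def tri(rays):
    A=sum(np.eye(3)-np.outer(d,d)/(d@d) for o,d in rays); b=sum((np.eye(3)-np.outer(d,d)/(d@d))@o for o,d in rays)
    return np.linalg.solve(A,b)
def proj(c,X):
    p=np.array(c["R"])@X+np.array(c["t"]); return p[0]/p[2]*c["fx"]+c["cx"],p[1]/p[2]*c["fy"]+c["cy"]
E
python3 - <<'E'
from rig import manip
from h import *
import cv2
np.set_printoptions(precision=1,suppress=True)
T=manip.capture("top");S=manip.capture("side")
cs=[plane(T,310+x/3.333,170+y/3.333,10) for x,y in [(167,60),(92,112),(222,297),(302,242)]]
print("corners",cs,[np.linalg.norm(cs[i]-cs[i-1]) for i in range(4)])
def blobs(c,kind,name):
    im=c["color"].astype(int);r,g,b=im[...,0],im[...,1],im[...,2]
    m={"red":(r>120)&(g<70)&(b<70),"blue":(b>70)&(b>1.6*r)&(b>1.4*g),"dark":(r<95)&(r>1.3*g)&(g<50)&(r>25)}[kind]
    n,_,st,ce=cv2.connectedComponentsWithStats(m.astype(np.uint8))
    for i in range(1,n):
        if st[i,4]>25 and 200<ce[i,0]<460 and 140<ce[i,1]<310: print(name,kind,st[i],ce[i])
for k in["red","blue","dark"]: blobs(T,k,"top");blobs(S,k,"side")
E
```

```text
corners [array([ 691.5, -136.8,   10. ]), array([636.5, -55.7,  10. ]), array([ 439.7, -189.3,   10. ]), array([ 496.2, -275. ,   10. ])] [np.float64(239.23388588844776), np.float64(98.024351505195), np.float64(237.825452490385), np.float64(102.63649603987425)]
top red [378 240  11   9  40] [383.1 244.6]
top red [279 245  12   9  37] [284.1 249.5]
side red [238 195  15   8  47] [244.9 198.4]
side red [285 277  21  13 119] [294.9 283.3]
top blue [354 167  10  10  75] [358.7 171.7]
top blue [350 199  15  15 171] [356.6 206.1]
top blue [318 224   9  10  71] [322. 228.]
side blue [278 210  15  14 159] [285.1 216.5]
side blue [320 221  22  22 338] [330.7 231.3]
side blue [367 220  16  15 168] [374.7 227.3]
side dark [345 135  19  19  67] [353.  144.1]
side dark [243 149   7  12  75] [246.  154.3]
side dark [296 215  10  14 116] [301.1 221.5]
```

```bash
python3 - <<'E'
from rig import manip
from h import *
np.set_printoptions(precision=2,suppress=True)
T=manip.capture("top");S=manip.capture("side")
m=tri([ray(T,356.6,206.1),ray(S,330.7,231.3)]); print("mould",m)
a=plane(T,383.1,244.6,10);a2=plane(S,294.9,283.3,10);print("arc",a,a2)
k=tri([ray(T,358,227.9),ray(S,301.1,221.5)]);print("knob tri",k, plane(S,301.1,221.5,104),plane(T,358,227.9,118))
d=np.array([691.5+636.5-439.7-496.2,-136.8-55.7+189.3+275])[:2];u=d/np.linalg.norm(d)
a=(a+a2)/2
u2=(m-a)[:2];print(u,np.linalg.norm(u2),u2/np.linalg.norm(u2))
s1=m[:2]-100*u2/np.linalg.norm(u2); s2=a[:2]+63*u2/np.linalg.norm(u2)
sc=plane(T,310+222/3.333,170+197/3.333,80)
print("shaft",s1,s2,sc)
for s in (s1,s2,sc[:2]):
    v=k[:2]-s; print(np.linalg.norm(v), np.arctan2(u2[0]*v[1]-u2[1]*v[0],u2@v))
ks=tri([ray(T,254,240),ray(S,246,154.3)]);print("spare",ks)
sx=plane(T,206,220,20);print(plane(T,450,210,44),plane(T,318,152,115))
print(np.array(manip.current_eef_pos()))
Rm=Ro.from_rotvec(manip.current_tcp_rot()).as_matrix();print(Rm)
E
```

```text
mould [ 625.44 -121.02   42.  ]
arc [ 489.92 -213.35   10.  ] [ 493.17 -214.99   10.  ]
knob tri [ 547.4  -119.11   98.77] [ 546.01 -125.03  104.  ] [ 545.83 -117.12  118.  ]
[0.82 0.57] 163.11048855849288 [0.82 0.57]
shaft [ 543.35 -178.13] [ 543.26 -178.19] [ 542.4  -182.36   80.  ]
59.15583684042432 0.8944437197008384
59.22506013643268 0.8929888330777283
63.448223746632486 0.8840133777760313
spare [513.3  222.4   99.73]
[ 606.44 -441.75   44.  ] [798.63  10.11 115.  ]
[ 179.12 -598.66  231.12]
[[ 0.29 -0.    0.96]
 [-0.96  0.    0.29]
 [-0.   -1.   -0.  ]]
```

Every check agrees. The shaft is at about (543,-178), the knob radius measures 59–60 mm, the crank is at about 0.89 rad and the marble is 238×100 mm. Next I'll move above the knob.

```bash
python3 - <<'E'
from rig import manip
from h import *
import cv2
np.set_printoptions(precision=2,suppress=True)
best=None
for s in (1,-1):
    x=np.array([s,0,0]);y=np.array([0,0,-1]);M=np.stack([x,y,np.cross(x,y)],1);rv=Ro.from_matrix(M).as_rotvec()
    qs=[manip.inverse_kinematics(p,rv) for p in ([547,-118,200],[547,-118,88],[483.5,-170,88])]
    print(s,rv,[None if q is None else np.array(q) for q in qs])
    if qs[0] is not None and qs[1] is not None and qs[2] is not None:
        d=np.abs(np.array(qs[0])-np.array(manip.current_joints())).max()
        if best is None or d<best[0]: best=(d,rv)
rv=best[1]
manip.movep([547,-118,200],rv)
print(rv,manip.current_eef_pos(),manip.current_clock())
c=manip.capture("wrist")
im=c["color"][:,:,::-1].copy()
for X in ([547.4,-119.1,122],[543.3,-178.2,83],[625.4,-121,72]):
    u,v=proj(c,np.array(X));print(u,v);cv2.circle(im,(int(u),int(v)),3,(0,255,0),1)
cv2.imwrite("pics/w1.png",im)
E
```

```text
1 [-1.57 -0.   -0.  ] [array([ 0.54,  0.42, -0.58,  1.74,  0.26,  1.06, -0.13]), array([ 0.51,  0.56, -0.55,  1.86,  0.38,  0.83, -0.23]), array([ 0.6 ,  0.48, -0.49,  1.97,  0.32,  0.76, -0.08])]
-1 [ 0.    2.22 -2.22] [array([-0.64,  0.57,  1.16,  1.83, -0.58,  1.13, -2.42]), array([-0.6 ,  0.78,  1.15,  1.95, -0.85,  1.01, -2.19]), array([-0.52,  0.7 ,  1.15,  2.06, -0.82,  0.94, -2.05])]
[-1.57 -0.   -0.  ] [ 546.79 -119.63  199.87] 2.5167
326.2522957093677 209.8862522710438
321.5771483239942 266.9217030431424
425.6167695510678 193.87107096867675
```

View pics/w1.png

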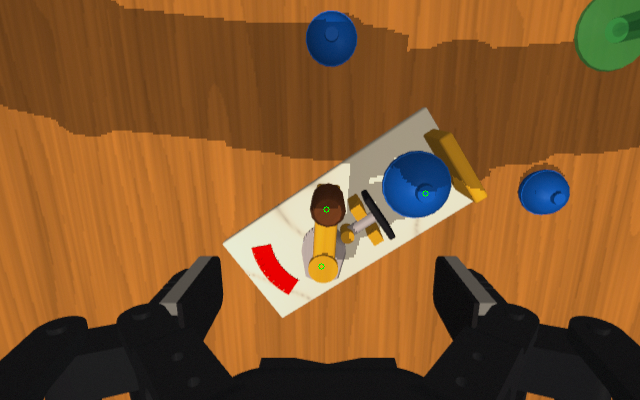

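The wrist view confirms the choice. The knob top is at (327,209), the shaft cap at (322,267), and the large mould at (417,184) is in the same press, all matching the projections. I'll descend and grip.

```bash
python3 - <<'E'
from rig import manip
from h import *
import cv2
manip.move_linear([547,-118.9,89],feed=120)
print(manip.current_eef_pos(),manip.current_force(),manip.current_clock())
manip.grip(15)
print(manip.current_grip_width(),manip.current_eef_pos(),manip.current_force(),manip.current_clock())
cv2.imwrite("pics/w2.png",manip.capture("wrist")["color"][:,:,::-1])
E
```

```text
[ 547.56957551 -118.86275904   89.67422172] [ 0.73006153 -0.21088281  0.63586279] 3.6417
22.416593024739765 [ 547.27908922 -118.96224771   89.37217832] [-1.06457541  0.07827238  4.98172953] 4.2417
```

View pics/w2.png

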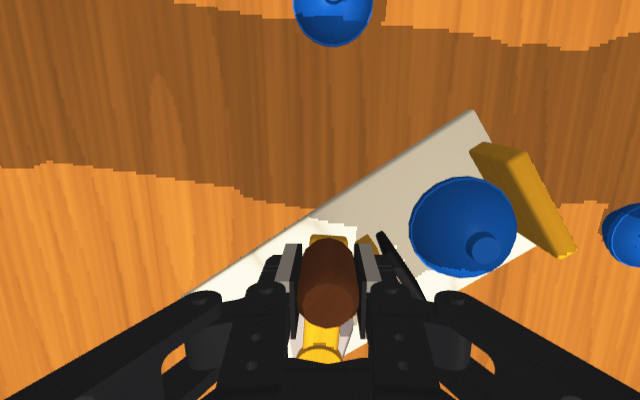

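The knob is between the pads, with a width of 22.4 mm. I'll sweep it along the arc and watch the force.

```bash
python3 - <<'E'
from rig import manip
from h import *
import cv2
C=np.array([543.3,-178.6]); p=np.array(manip.current_eef_pos())
v=p[:2]-C; a0=np.arctan2(v[1],v[0]); r0=np.hypot(*v); a1=0.607+2.4
print(a0,r0)
N=10
for i in range(1,N+1):
    a=a0+(a1-a0)*i/N; r=r0+(60-r0)*i/N
    manip.move_linear([*(C+r*np.array([np.cos(a),np.sin(a)])),89],feed=50)
    f=np.array(manip.current_force());e=np.array(manip.current_eef_pos());rr=np.array([np.cos(a),np.sin(a)])
    print(round(a-.607,2),f.round(1),"rad",round(f[:2]@rr,1),e.round(1),round(manip.current_grip_width(),1),round(manip.current_clock(),2))
    if np.linalg.norm(f)>60: print("STOP");break
cv2.imwrite("pics/w3.png",manip.capture("wrist")["color"][:,:,::-1])
c=manip.capture("side")["color"][200:310,260:380,::-1];cv2.imwrite("pics/s3.png",cv2.resize(c,(600,550),interpolation=2))
E
```

```text
1.5039906110384378 59.76958550912205
1.05 [-0.1 -0.6  6.2] rad -0.6 [ 537.9 -119.    89.4] 22.2 4.62
1.2 [-0.9 -0.1  8.5] rad 0.1 [ 528.2 -120.6   89.3] 22.2 4.95
1.35 [-1.   0.2 10.5] rad 0.5 [ 519.3 -123.6   89.3] 22.3 5.28
1.5 [-0.9  0.1 10.4] rad 0.5 [ 511.3 -127.7   89.3] 22.5 5.62
1.65 [-0.9 -1.8 10.9] rad -0.8 [ 504.  -133.    89.3] 22.2 5.95
1.8 [-1.3 -0.3 11.2] rad 0.7 [ 497.5 -139.4   89.3] 22.1 6.28
1.95 [0.6 0.3 9.1] rad -0.3 [ 492.2 -146.4   89.3] 22.7 6.62
2.1 [0.7 0.2 7.6] rad -0.5 [ 488.  -154.1   89.3] 22.3 6.95
2.25 [1.2 0.4 8.2] rad -1.1 [ 485.1 -162.    89.3] 22.4 7.28
2.4 [1.9 3.7 7.8] rad -1.4 [ 483.4 -169.9   89.3] 22.1 7.62
```

View pics/w3.png

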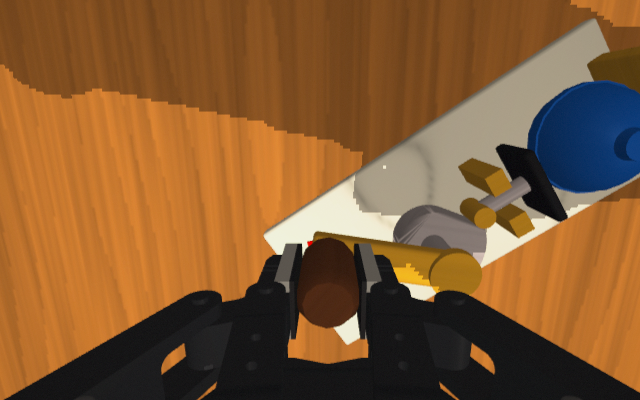

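View pics/s3.png

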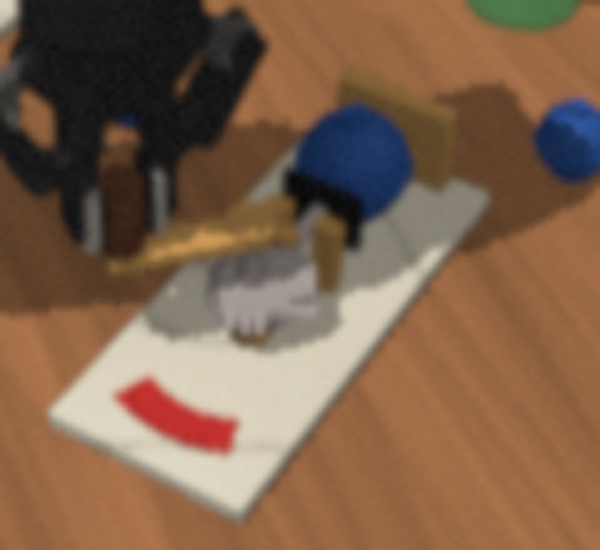

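The side view shows the knob short of the red arc at crop (178,410), and the roller isn't on the cam nose yet. The crank's zero is therefore not at the mould direction: 2.4 rad is where the arm points directly away from the mould, at world angle 0.607+π. I need to go 0.74 rad further and I'm still holding the knob, so I'll continue.

```bash
python3 - <<'E'
from rig import manip
from h import *
import cv2
C=np.array([543.3,-178.6]); a0=3.007; a1=0.607+np.pi
N=5
for i in range(1,N+1):
    a=a0+(a1-a0)*i/N; r=60
    manip.move_linear([*(C+r*np.array([np.cos(a),np.sin(a)])),89],feed=50)
    f=np.array(manip.current_force());e=np.array(manip.current_eef_pos());rr=np.array([np.cos(a),np.sin(a)])
    print(round(a-.607,2),f.round(1),"rad",round(f[:2]@rr,1),e.round(1),round(manip.current_grip_width(),1),round(manip.current_clock(),2))
    if np.linalg.norm(f)>60: print("STOP");break
cv2.imwrite("pics/w4.png",manip.capture("wrist")["color"][:,:,::-1])
c=manip.capture("side")["color"][200:310,260:380,::-1];cv2.imwrite("pics/s4.png",cv2.resize(c,(600,550),interpolation=2))
E
```

```text
2.55 [1.4 1.1 7.6] rad -1.4 [ 482.6 -179.5   89.3] 22.3 8.04
2.7 [ 2.5 -1.   8.2] rad -2.3 [ 483.5 -189.1   89.3] 22.5 8.37
2.84 [ 2.8 -0.   5.9] rad -2.7 [ 485.7 -197.9   89.3] 22.3 8.69
2.99 [ 3.4 -1.   5.6] rad -2.6 [ 489.2 -206.    89.3] 22.6 9.02
3.14 [2.4 0.1 6.8] rad -2.0 [ 493.6 -213.4   89.3] 22.6 9.34
```

View pics/w4.png

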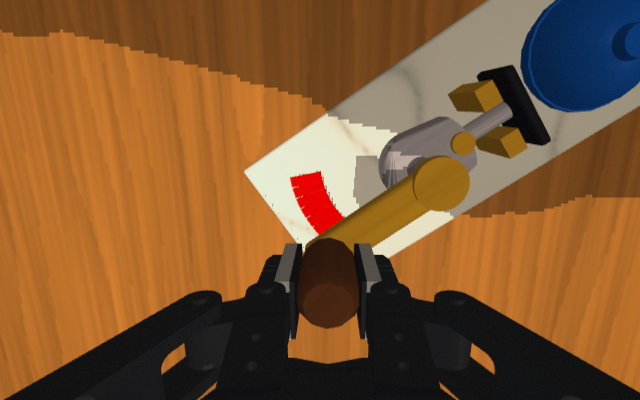

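View pics/s4.png

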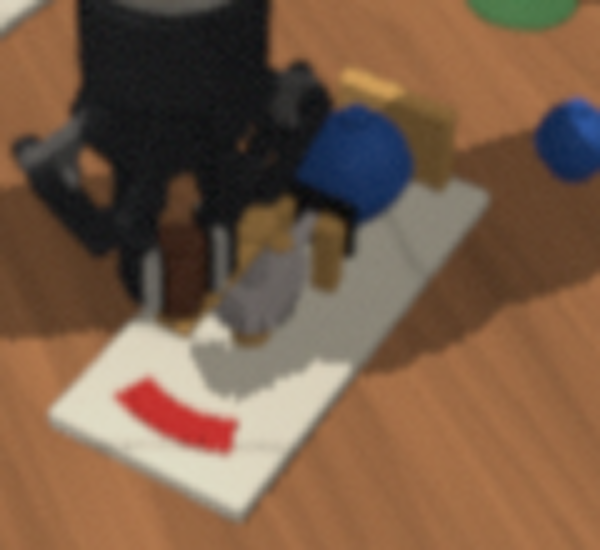

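The arm now lies along the base axis, pointing away from the mould. The cam nose is on the roller, and the TCP (493.6,-213.4) matches the arc centre (491.5,-214). I'll release and lift straight up.

```bash
python3 - <<'E'
from rig import manip
from h import *
import cv2
np.set_printoptions(precision=1,suppress=True)
manip.grip(60)
p=np.array(manip.current_eef_pos())
manip.move_linear([p[0],p[1],200],feed=120)
c=manip.capture("wrist");cv2.imwrite("pics/w5.png",c["color"][:,:,::-1])
q=np.array(manip.current_joints());manip.movep([300,-450,260],manip.current_tcp_rot())
manip.sleep(0.5)
T=manip.capture("top");S=manip.capture("side")
a=T["color"][130:270,240:470,::-1];b=S["color"][140:310,220:400,::-1]
cv2.imwrite("pics/ts5.png",np.vstack([cv2.resize(a,(493,300)),cv2.resize(b,(493,300))[:, :493]]))
def blue(c):
    im=c["color"].astype(int);r,g,b=im[...,0],im[...,1],im[...,2]
    n,_,st,ce=cv2.connectedComponentsWithStats(((b>70)&(b>1.6*r)&(b>1.4*g)).astype(np.uint8))
    return [(st[i,4],ce[i]) for i in range(1,n) if st[i,4]>25 and 200<ce[i,0]<460 and 140<ce[i,1]<310]
print(blue(T),blue(S),manip.current_force(),manip.current_clock())
E
```

```text
[(np.int32(76), array([358.7, 171.6])), (np.int32(170), array([356.7, 206. ])), (np.int32(74), array([321.9, 228. ]))] [(np.int32(164), array([285.1, 216.7])), (np.int32(302), array([331.3, 230.4])), (np.int32(175), array([374.6, 227.6]))] [ 0.1  0.4 -0.2] 12.8083
```

View pics/w5.png

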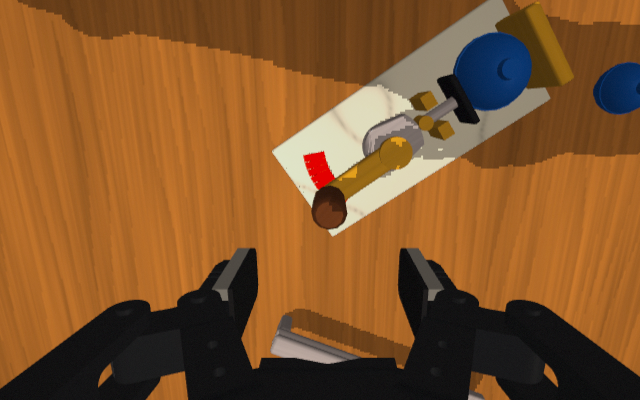

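View pics/ts5.png

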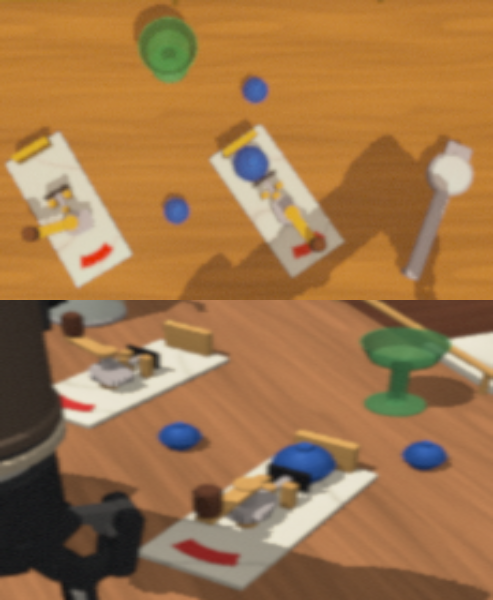

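The released crank hasn't sprung back. I'll measure its angle numerically.

```bash
python3 - <<'E'
from rig import manip
from h import *
import cv2
np.set_printoptions(precision=1,suppress=True)
T=manip.capture("top");S=manip.capture("side")
def dark(c,lo,hi):
    im=c["color"].astype(int);r,g,b=im[...,0],im[...,1],im[...,2]
    m=(r<95)&(r>1.3*g)&(g<50)&(r>25)
    m2=np.zeros_like(m);m2[lo[1]:hi[1],lo[0]:hi[0]]=m[lo[1]:hi[1],lo[0]:hi[0]]
    n,_,st,ce=cv2.connectedComponentsWithStats(m2.astype(np.uint8));i=1+st[1:,4].argmax();return st[i],ce[i]
st,ks=dark(S,(275,260),(320,300)) if False else dark(S,(280,235),(315,300))
print(st,ks,"pred",proj(S,np.array([493.6,-213.4,102])),proj(T,np.array([493.6,-213.4,122])))
kt=(240+318*230/493,130+241*140/300);print(kt)
k=tri([ray(T,*kt),ray(S,*ks)]);print(k)
for p in (k,plane(S,*ks,102),plane(T,*kt,118)):
    v=p[:2]-[543.3,-178.4];print(p,np.hypot(*v),(np.arctan2(v[1],v[0])%6.2832)-.607-.7416)
m=tri([ray(T,356.7,206),ray(S,331.3,230.4)]);print("mould",m)
print(dark(S,(235,140),(260,165)),dark(T,(300,200),(420,260)))
E
```

```text
[291 250  10  13 102] [295.3 256. ] pred (np.float64(294.3333371312549), np.float64(253.56307399451515)) (np.float64(388.45275963374183), np.float64(243.8271668995368))
(388.3569979716024, 242.46666666666667)
[ 496.1 -216.8   97.1]
[ 496.1 -216.8   97.1] 60.83702842518207 2.4767562444189304
[ 492.7 -220.9  102. ] 66.05657244447711 2.4913329981791996
[ 497.9 -213.9  118. ] 57.61145186207062 2.4566426476149337
mould [ 626.1 -121.4   45. ]Traceback (most recent call last):
  File "<stdin>", line 18, in <module>
  File "<stdin>", line 10, in dark
ValueError: attempt to get argmax of an empty sequence
```

```bash
python3 - <<'E'
from rig import manip
print(manip.current_qvel(),manip.current_force(),manip.current_clock())
manip.sign_off()
E
```

```text
[ 2.54690910e-03 -4.61487825e-05  9.64586315e-04 -6.21511977e-04
 -5.98523622e-04  1.20989286e-03 -8.68270248e-04] [ 0.28309147 -0.03086526 -0.3904469 ] 12.9083
the job is handed in; nothing more can be done
```

I turned the loaded press's crank counter-clockwise to the middle of the dwell, let go of the knob, backed the arm away and handed the job in at 12.9 s. No verdict is reported.

**One correction on the way:** I first took the crank's zero to be at the mould direction, so I stopped about 0.74 rad short, still on the rise. The picture showed this while I was still holding the knob, so I carried on until the arm pointed away from the mould.

**Last checks:**
- **Crank:** after release I measured it at about 2.46–2.49 rad with a knob radius of 61 mm. The side view on its own gave 66 mm and the top view 58 mm, but the angle was the same within 0.04 rad. It did not spring back.
- **Follower:** I did not measure its travel. The pictures show the cam nose on the roller.
- **Mould:** it is upright and about 3 mm from where it started, mostly in height, which is within the noise of the measurement.
- **Robot:** it is clear of everything, and the largest force during the sweep was about 11 N.
- **Other things:** the coupe, the squeezer and the empty press look unmoved in the final pictures. My numeric check of the empty press's knob crashed with a script error, so that one is by eye only. The siphon was nearly out of the final pictures and I did not measure it, but the arm never went near it.

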